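# Spring check of a small shaking table

## Task

Check the springs of the shaking table with the fingertips: press the orange corner pad down until its pointer is level with the red rider on its scale, hold it there for about a second without pushing past the rider, and let the plate come back up level. Then do the same with the blue corner pad, and leave the plate free and level. Only press: do not lift the plate, shift the riders, or move any of the things standing around.

Things in the scene. Friction and masses are not known exactly. Their poses are not given: they have to be found in the camera images.
- shaker: green base of the small shaking table, fixed to the bench; foot 200 x 200 mm with two tongues at its two far corners that carry the scales. Origin: centre of its underside, on the bench. Its x axis points away from the robot at yaw 0; the orange corner lies in the direction +45 degrees (x and y both positive in this frame), the blue corner at -45 degrees.
- top_plate: aluminium plate 200 x 200 x 12 mm with a wooden frame (96 x 96, 22 mm high) bolted on its middle. Origin: its centre, 95 mm above the bench, where it pivots freely on a ball-like joint against springs; level and parallel to the base at rest. Each corner moves by itself, with about 0.53 N per mm at the middle of its pad (6 to 12 N at the marks), stops at 0.26 rad of tilt, and springs back level when let go.
- orange_pad: orange domed press pad, 40 mm across, 12 mm high, fixed on the plate at its left-hand (+y) far corner at yaw 0, 115 mm from the plate centre along the diagonal. Origin: centre of its underside, z axis square to the plate.
- orange_pad_top (a point): top middle of the orange pad, the point to press straight down, 113 mm above the bench at rest.
- orange_tip (a point): free end of the orange pointer, a bar 8 mm wide and 5 mm high that sticks out of the orange corner through the slot of its scale; at the bar mid-height, 200 mm from the plate centre along the diagonal, 95 mm above the bench at rest. It falls 1.74 mm for each mm that the pad is pressed down.
- orange_mark (a point): the scale mark of the orange corner: middle of a red two-part rider (10 mm high, each half 24 x 24 mm) that sits on the white scale at both sides of the slot, this point lying in the slot in line with the pointer. Its height differs each time, 18 to 38 mm below the resting pointer; z is vertical. The scale, 56 mm wide, stands 184 mm from the plate centre and its top is 126 mm above the bench.
- blue_pad: blue domed press pad, 40 mm across, 12 mm high, fixed on the plate at its right-hand (-y) far corner at yaw 0, 115 mm from the plate centre along the diagonal. Origin: centre of its underside, z axis square to the plate.
- blue_pad_top (a point): top middle of the blue pad, the point to press straight down, 113 mm above the bench at rest.
- blue_tip (a point): free end of the blue pointer, a bar 8 mm wide and 5 mm high that sticks out of the blue corner through the slot of its scale; at the bar mid-height, 200 mm from the plate centre along the diagonal, 95 mm above the bench at rest. It falls 1.74 mm for each mm that the pad is pressed down.
- blue_mark (a point): the scale mark of the blue corner: middle of a red two-part rider (10 mm high, each half 24 x 24 mm) that sits on the white scale at both sides of the slot, this point lying in the slot in line with the pointer. Its height differs each time, 18 to 38 mm below the resting pointer; z is vertical. The scale, 56 mm wide, stands 184 mm from the plate centre and its top is 126 mm above the bench.
- jar: white plastic jar with a yellow lid, 56 mm across, 75 mm tall, a bystander. Origin: centre of its underside.
- tin: metal can with a paper label, 60 mm across, 70 mm tall, a bystander. Origin: centre of its underside.
- wedge: yellow plastic block 70 x 45 x 30 mm tall, a bystander. Origin: centre of its underside.
- spatula: spatula 200 mm long lying flat on the bench, a bystander. Origin: near its middle, on its axis.
- brush: brush 200 mm long lying flat on the bench, a bystander. Origin: near its middle, on its axis.
- cup: white open cup, 72 mm across, 80 mm tall, a bystander. Origin: centre of its underside.
- tub: pink open tub 130 x 100 x 60 mm tall, a bystander. Origin: centre of its underside.

How it is judged:
On the way, in this order (a step that is already met when the one before it is completed fails the run):
1. the fingers press the orange pad and its pointer is held level with the rider (within 5 mm) (z of orange_tip in the frame of orange_mark between -0.005 and 0.005 m and contact force between orange_pad and the fingers above 1 N), for 0.4 s.
2. the plate is let back up: both pointers within 4 mm of their rest (distance of each of orange_tip, blue_tip from where it was at the start of the episode below 0.004 m), for 0.2 s.
3. the fingers press the blue pad and its pointer is held level with the rider (within 5 mm) (z of blue_tip in the frame of blue_mark between -0.005 and 0.005 m and contact force between blue_pad and the fingers above 1 N), for 0.4 s.
At the end, for the whole second after the job is handed in: The plate is free, level and still, both pointers within 4 mm of their rest; the riders are where they were (4 mm) and so are the bystanders (20 mm) (all of step 2 and angular speed of top_plate below 0.05 rad/s and distance of each of orange_mark, blue_mark from where it was at the start of the episode below 0.004 m and distance of each of jar, tin, wedge, spatula, brush, cup, tub from where it was at the start of the episode below 0.02 m); the robot touches nothing.
It fails at once if a pointer is pushed more than 12 mm below its mark (z of orange_tip in the frame of orange_mark below -0.012 m or z of blue_tip in the frame of blue_mark below -0.012 m).
It fails at once if one of the two pad corners is lifted (pointer more than 12 mm above its rest) (z of any of orange_tip, blue_tip in the frame of shaker above 0.107 m).
It fails at once if a rider is shifted on its scale by more than 4 mm (distance of any of orange_mark, blue_mark from where it was at the start of the episode above 0.004 m).
It fails at once if a bystander is moved by more than 20 mm (distance of any of jar, tin, wedge, spatula, brush, cup, tub from where it was at the start of the episode above 0.02 m).
It also fails if it takes over 51 s, if anything falls off the work surface, if the arm or the gripper's body presses on something with over 40 N, if the wrist force passes 120 N, or if a joint passes its speed limit or range.

## Robot

A 6-joint arm with a two-finger parallel gripper is mounted at the origin on the work surface. World frame = base frame: x ahead of the robot, y to its left, z up, the work surface at z = 0. Lengths are in m, angles in rad, forces in N, time in s.
With the tool pointing down it reaches from about 0.35 to 0.775 m from the base axis. Payload 5.5 kg.
Tool frame: the origin (TCP) lies at the very end of the fingers, on their centre line; the grasp point (between the pads) lies 19 mm behind it; x points along the fingers, y is the direction in which the jaws open and shut, and the axes are right-handed (so a half turn about x gives the same grasp; the last joint's range is limited). The gripper opens to 85 mm and grips with 20 to 120 N. Pads are 22 mm wide; open, the fingers measure 114 mm over their backs; the gripper's body (76 mm by 85 mm) begins 54 mm behind the grasp point. The pads swing forward as they close: fully open they stand 13 mm farther back than shut.
Start: joints at [-1.285, 0.313, 0.046, 1.304, 0, 1.431], TCP at [0.238, -0.524, 0.231] pointing down, gripper open.
Joint ranges: [-2.76, 2.76], [-0.86, 1.69], [-1.03, 1.26], [-2.2, 2.34], [-1.47, 1.5], [-3.14, 3.14]. Speed limits (rad/s): [2.57, 2.57, 3.14, 3.14, 3.14, 3.14].

## Interface

Orientations are given as a unit quaternion [w, x, y, z].
In Python, from workcell import env gives the robot as it stands.
- The arm moves only by the tool servo_tool, never from a script. Its argument "increments" is a list of rows, each an object with "offset": the shift along the tool's x, y, z in cm, a list of three; "yaw": the turn about the tool's x in degrees. In form: [{"offset": [x, y, z], "yaw": yaw}, ...]. A call has exactly 8 rows; each row is the pose to reach, as a shift and turn from the pose commanded when the call began, along the tool's axes at that moment; what a row does not reach only later rows make up. A row lasts 1/10 s, in which the tool goes at most 50 mm and 8.59 degrees, less where a joint would pass 70% of its speed; a pose out of reach is approached as far as the arm can. A call with a gripper value outside its range is refused whole. "claw" is the opening, from 0 (shut) to 1 (fully open), set as the call begins (left out, the last holds). The fingers move at their own pace and stop on an object; "force" is the grip in N (left out, the last holds). Time passes only in rows, so rows that repeat a pose let the fingers close, or fill a call up. It gives the time, the measured TCP pose, the force and the opening at its end, in the units of the state.
- env.get_state(): the state, without advancing time (a new reading comes with each control period).
- env.read_camera(name): name is "scene" or "top" or "wrist"; returns (picture, depth): 400x640x3 uint8, red, green, blue; 400x640 float32, m along the optical axis (not along the pixel's ray), 0 where there is no reading.
- env.camera_model(name): a dict with "vertical_fov" (degrees; the focal length in pixels is half the picture's height over the tangent of half this angle, whatever the lens; pixels are square), "cx", "cy" (the principal point, pixels), "D" ([k1, k2, p1, p2, k3] as OpenCV has them; the pictures are not rectified), "world_from_camera" (4x4, takes a point from camera to world coordinates). Camera axes: x right, y up, looking along -z (the intrinsics and any distortion apply to the point x, -y, -z); pixel columns grow to the right and rows downward; lengths in m; the calibration is good to about 2 mm. A picture is of the moment at which its call begins: read the wrist's pose just before it. camera_model takes no time and is no camera call; for the wrist camera it gives the pose at the moment of the call.
- env.hand_in(): hands the job in, once; it reports no verdict.
The state is a dict: "clock": time; "joint_pos": joint angles; "qvel": joint speeds; "tau": joint torques, N m; "tcp_pos": TCP position; "orientation": TCP orientation; "wrist_force": force on the tool from outside, world axes, zero at the start; "ft_torque": the same for the moment, N m; "finger_gap": finger opening in m.
Only numpy, scipy, OpenCV 4.12 (cv2) and the standard library are available. Lean on these libraries where they do the work, as an engineer would, in place of code of your own. Each camera call takes 0.05 s, during which the arm holds its last target.

## Working session

There is one attempt and no reset: what is moved stays moved. The work goes in short steps, Python scripts to look and compute and a tool call to move; the robot and the scene stay as the last step left them, time stands still between calls to the robot, and variables do not carry over. Pictures are saved under pics/ and viewed, and the job is handed in when it is done.

Besides the shell and the picture viewer there is one more tool, called after "Emit:" by a JSON object that holds its "op" and its "data". servo_tool: Moves the arm, as the interface text tells. Its arguments: {"type":"object","properties":{"increments":{"type":"array","items":{"type":"object","properties":{"offset":{"type":"array","items":{"type":"number"}},"yaw":{"type":"number"}}}},"claw":{"type":"number"},"force":{"type":"number"}},"required":["increments"]}

```bash
mkdir -p pics; ls; cat > h.py <<'E'
import numpy as np, cv2
from workcell import env
def snap(n,tag):
    m=env.camera_model(n); p,d=env.read_camera(n)
    cv2.imwrite(f'pics/{tag}.png',cv2.cvtColor(p,cv2.COLOR_RGB2BGR)); np.savez(f'pics/{tag}.npz',p=p,d=d,T=np.array(m['world_from_camera']),f=200/np.tan(np.radians(m['vertical_fov'])/2),cx=m['cx'],cy=m['cy'],D=np.array(m['D'],float))
    return p,d,m
class V:
    def __init__(s,tag):
        z=np.load(f'pics/{tag}.npz'); s.p=z['p'];s.d=z['d'];s.T=z['T'];f=float(z['f']);s.K=np.array([[f,0,float(z['cx'])],[0,f,float(z['cy'])],[0,0,1]]);s.D=z['D']
    def rays(s,uv):
        u=cv2.undistortPoints(np.array(uv,float).reshape(-1,1,2),s.K,s.D).reshape(-1,2)
        c=np.c_[u[:,0],-u[:,1],-np.ones(len(u))]
        return s.T[:3,3],c@s.T[:3,:3].T
    def plane(s,uv,z):
        o,r=s.rays(uv); return o+r*((z-o[2])/r[:,2])[:,None]
    def depth(s,uv):
        uv=np.array(uv).reshape(-1,2);o,r=s.rays(uv); i=uv.round().astype(int); return o+r*s.d[i[:,1],i[:,0]][:,None]
    def proj(s,P):
        P=np.array(P,float).reshape(-1,3);c=(P-s.T[:3,3])@s.T[:3,:3];c=c*[1,-1,-1]
        return cv2.projectPoints(c,np.zeros(3),np.zeros(3),s.K,s.D)[0].reshape(-1,2)
E
python3 - <<'E'
from h import *
print(env.get_state())
for n in('scene','top'):
    p,d,m=snap(n,n+'0'); print(n,m)
E
```

```text
pics
{'clock': 0.0, 'joint_pos': array([-1.28464094e+00,  3.14005804e-01,  4.49693959e-02,  1.30354697e+00,
        1.42617021e-05,  1.43120840e+00]), 'qvel': array([-3.62112615e-04, -1.58999721e-04,  7.23149276e-05, -8.38654846e-04,
       -1.17133026e-04, -1.01763594e-03]), 'tau': array([ 7.56408863e-04, -4.80632865e+01,  2.98532349e+01,  1.94049004e-02,
       -1.40903448e-04, -2.02036148e-06]), 'tcp_pos': array([ 0.23733501, -0.52319358,  0.23040184]), 'orientation': array([-0.1487582 , -0.69110464, -0.15001918,  0.69118711]), 'wrist_force': array([ 0.69144355, -0.45766366, -0.09339962]), 'ft_torque': array([-0.00135626,  0.03890826,  0.04061303]), 'finger_gap': 0.08560182122594633}
scene {'vertical_fov': 45.941837930098345, 'cx': 318.3233775453266, 'cy': 196.69609153978323, 'D': array([-0.0540246,  0.       ,  0.       ,  0.       ,  0.       ]), 'world_from_camera': array([[ 0.09246981, -0.57907754,  0.81001144,  1.76204776],
       [ 0.99563437,  0.0433894 , -0.08264118, -0.11801323],
       [ 0.01270974,  0.81411705,  0.58056171,  0.96205641],
       [ 0.        ,  0.        ,  0.        ,  1.        ]])}
top {'vertical_fov': 54.359773367492956, 'cx': 317.8606192991998, 'cy': 193.74816024504275, 'D': array([-0.04241431,  0.        ,  0.        ,  0.        ,  0.        ]), 'world_from_camera': array([[ 0.02032042,  0.99570434, -0.09033239,  0.45882484],
       [-0.99978745,  0.0205521 ,  0.00163532,  0.01975794],
       [ 0.00348481,  0.09027996,  0.99591033,  1.26810626],
       [ 0.        ,  0.        ,  0.        ,  1.        ]])}
```

View pics/scene0.png

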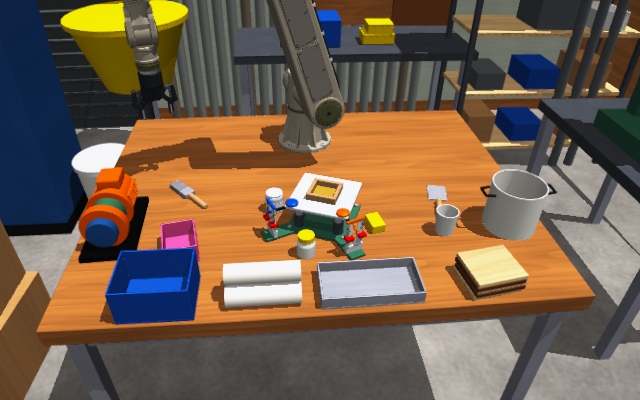

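View pics/top0.png

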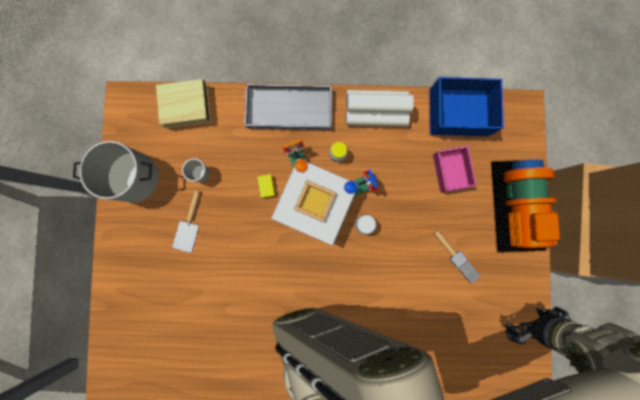

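The scene view shows the plate near (325,195), with the orange pad at (343,213), the blue pad at (291,203) and the red riders beside them. In the top view the pads are at (301,166) and (351,187). Next I zoom in and measure.

```bash
python3 - <<'E'
from h import *
for t,(x0,y0,x1,y1) in {'scene0':(230,170,400,270),'top0':(250,130,400,250)}.items():
    v=V(t); c=cv2.cvtColor(v.p,cv2.COLOR_RGB2BGR)[y0:y1,x0:x1]; s=4.7
    cv2.imwrite(f'pics/{t}_z.png',cv2.resize(c,None,fx=s,fy=s,interpolation=cv2.INTER_CUBIC))
    h=cv2.cvtColor(v.p,cv2.COLOR_RGB2HSV)
    for n,lo,hi in (('orange',(6,180,120),(14,255,255)),('blue',(105,150,90),(125,255,255)),('red',(0,170,90),(4,255,255)),('red2',(174,150,90),(180,255,255))):
        m=cv2.inRange(h,lo,hi); k,l,st,ce=cv2.connectedComponentsWithStats(m)
        for i in range(1,k):
            if x0<ce[i][0]<x1 and y0<ce[i][1]<y1 and st[i][4]>5:
                print(t,n,ce[i].round(1),st[i],v.depth(ce[i])[0].round(3),'z.11',v.plane(ce[i],.11)[0].round(3))
E
```

```text
scene0 orange [319.  220.1] [   36   110   559   223 41773] [0.604 0.003 0.041] z.11 [ 0.69  -0.006  0.11 ]
scene0 orange [361.3 173.9] [359 173   6   3  10] [0.289 0.194 0.003] z.11 [0.453 0.159 0.11 ]
scene0 orange [342.3 212.4] [337 209  13   8  74] [0.656 0.067 0.108] z.11 [0.659 0.067 0.11 ]
scene0 orange [278.  216.4] [276 212   7  10  32] [ 0.522 -0.125  0.   ] z.11 [ 0.663 -0.124  0.11 ]
scene0 blue [270.8 203.9] [266 198  11  13  47] [ 0.622 -0.144  0.126] z.11 [ 0.6   -0.144  0.11 ]
scene0 blue [291.3 202.5] [286 199  12   8  81] [ 0.6   -0.082  0.112] z.11 [ 0.597 -0.082  0.11 ]
scene0 blue [268.9 211.4] [266 210   6   4  14] [ 0.622 -0.151  0.098] z.11 [ 0.637 -0.151  0.11 ]
scene0 red [266.  217.1] [263 214   7   7  27] [ 0.611 -0.161  0.069] z.11 [ 0.664 -0.159  0.11 ]
scene0 red [273.1 224.4] [269 221  10   7  41] [ 0.643 -0.14   0.064] z.11 [ 0.7   -0.139  0.11 ]
scene0 red [361.5 234.3] [358 231   8   7  39] [0.72  0.117 0.073] z.11 [0.763 0.107 0.11 ]
scene0 red [348.8 238.5] [344 236  10   7  46] [0.733 0.078 0.071] z.11 [0.778 0.069 0.11 ]
top0 orange [300.3 140.7
[... 219 characters left out ...]
068 0.11 ] z.11 [0.652 0.068 0.11 ]
top0 orange [364.  171.4] [363 170   3   4   7] [ 0.64  -0.124  0.068] z.11 [ 0.634 -0.119  0.11 ]
top0 blue [372.3 178.9] [367 171  10  16  64] [ 0.61  -0.142  0.127] z.11 [ 0.612 -0.145  0.11 ]
top0 blue [350.8 186.9] [345 182  12  11 108] [ 0.586 -0.08   0.115] z.11 [ 0.587 -0.08   0.11 ]
top0 red [300.6 145. ] [299 143   4   4   8] [0.719 0.075 0.07 ] z.11 [0.711 0.073 0.11 ]
top0 red [285.9 150.2] [284 149   6   4  12] [0.702 0.12  0.071] z.11 [0.694 0.117 0.11 ]
top0 red [365.6 173.3] [365 172   2   4   7] [ 0.634 -0.129  0.072] z.11 [ 0.629 -0.124  0.11 ]
top0 red [372.4 189. ] [371 187   5   4   9] [ 0.587 -0.152  0.062] z.11 [ 0.582 -0.145  0.11 ]
```

```bash
sleep 1
```

```text
(no output)
```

View pics/scene0_z.png

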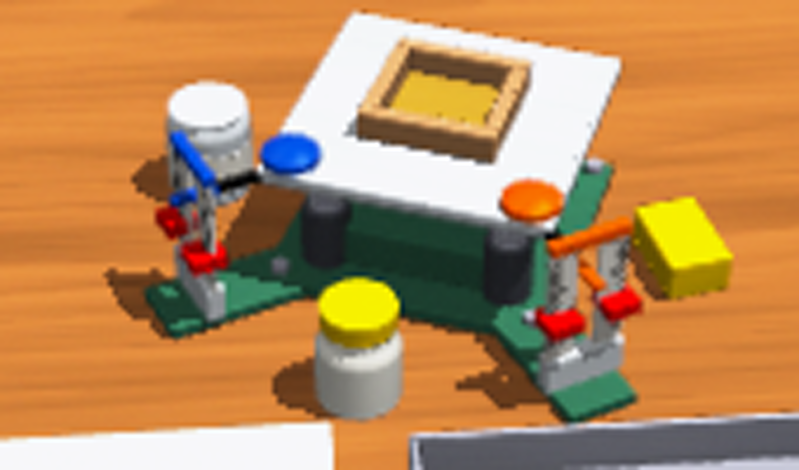

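View pics/top0_z.png

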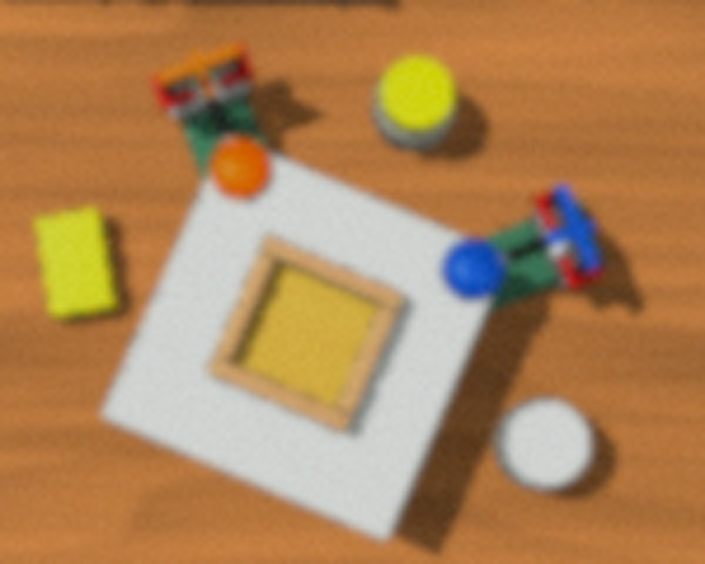

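```bash
cat >> h.py <<'E'
from scipy.spatial.transform import Rotation as R
def tool(s=None):
    s=s or env.get_state(); q=s['orientation']; return R.from_quat([q[1],q[2],q[3],q[0]]).as_matrix()
def off(target): # cm offset in tool axes, to world target
    s=env.get_state(); return (tool(s).T@(np.array(target)-s['tcp_pos'])*100).round(2)
E
python3 - <<'E'
from h import *
print(tool().round(3)); m=env.camera_model('wrist'); T=m['world_from_camera'];print(m)
s=env.get_state();print('cam in tool',(tool().T@(T[:3,3]-s['tcp_pos'])).round(3),'cam axes in tool\n',(tool().T@T[:3,:3]).round(3))
print('to (.66,.04,.23)',off([.62,-.03,.24]))
E
```

```text
[[-0.     0.413 -0.911]
 [ 0.002 -0.911 -0.413]
 [-1.    -0.002 -0.   ]]
{'vertical_fov': 70.4430891976372, 'cx': 317.107736573061, 'cy': 194.68630223096355, 'D': array([-0.03672216,  0.        ,  0.        ,  0.        ,  0.        ]), 'world_from_camera': array([[ 4.13090052e-01,  8.71432476e-01,  2.64503402e-01,
         3.04356325e-01],
       [-9.10689764e-01,  3.95561229e-01,  1.19060779e-01,
        -4.93108560e-01],
       [-8.73861290e-04, -2.90063364e-01,  9.57007044e-01,
         3.73030545e-01],
       [ 0.00000000e+00,  0.00000000e+00,  0.00000000e+00,
         1.00000000e+00]])}
cam in tool [-0.143  0.    -0.073] cam axes in tool
 [[-0.001  0.29  -0.957]
 [ 1.     0.    -0.001]
 [-0.    -0.957 -0.29 ]]
to (.66,.04,.23) [ -0.89 -29.12 -55.22]
```

Emit:
{"op": "servo_tool", "data": {"increments": [{"offset": [-0.1,-2,-3],"yaw": 0},{"offset": [-0.3,-5,-7],"yaw": 0},{"offset": [-0.5,-8,-11],"yaw": 0},{"offset": [-0.6,-10.5,-15],"yaw": 0},{"offset": [-0.7,-13.5,-19],"yaw": 0},{"offset": [-0.8,-16.5,-23],"yaw": 0},{"offset": [-0.9,-19.5,-27],"yaw": 0},{"offset": [-1,-22,-30.5],"yaw": 0}], "claw": 0}}

```text
clock: 0.9
tcp_pos: [0.4248, -0.1949, 0.2412]
orientation: [-0.149, -0.691, -0.15, 0.691]
wrist_force: [0.8, -0.1, 0.6]
finger_gap: 0.0002
```

Emit:
{"op": "servo_tool", "data": {"increments": [{"offset": [0,-3,-4],"yaw": 6},{"offset": [0,-6,-8],"yaw": 13},{"offset": [0,-9,-12],"yaw": 20},{"offset": [0,-12,-16.5],"yaw": 27},{"offset": [0,-14,-19.5],"yaw": 34},{"offset": [0,-14.5,-20.4],"yaw": 41},{"offset": [0,-14.5,-20.4],"yaw": 47},{"offset": [0,-14.5,-20.4],"yaw": 47}]}}

```text
clock: 1.7
tcp_pos: [0.5258, -0.0613, 0.2405]
orientation: [-0.123, 0.7, -0.086, -0.698]
wrist_force: [0.2, 0.0, 0.3]
finger_gap: 0.0001
```

```bash
python3 - <<'E'
from h import *
s=env.get_state();print(s); 
snap('wrist','w1')
E
```

```text
{'clock': 1.7, 'joint_pos': array([-0.29809386,  0.22038996, -0.05623303,  1.29829925,  0.05278428,
        3.14059792]), 'qvel': array([-0.30005226, -0.10417289, -0.12190979, -0.03025491, -0.07335336,
       -0.00147606]), 'tau': array([ 1.91095389e+00, -4.22136748e+01,  3.01597738e+01,  1.01740058e-01,
        3.95612530e-01, -1.26241721e-03]), 'tcp_pos': array([ 0.52583614, -0.06130245,  0.24052882]), 'orientation': array([-0.12332476,  0.70040668, -0.08598706, -0.6977304 ]), 'wrist_force': array([0.21741999, 0.03208985, 0.29758205]), 'ft_torque': array([-0.08118491,  0.02784461, -0.0154366 ]), 'finger_gap': 8.946089349096005e-05}
```

View pics/w1.png

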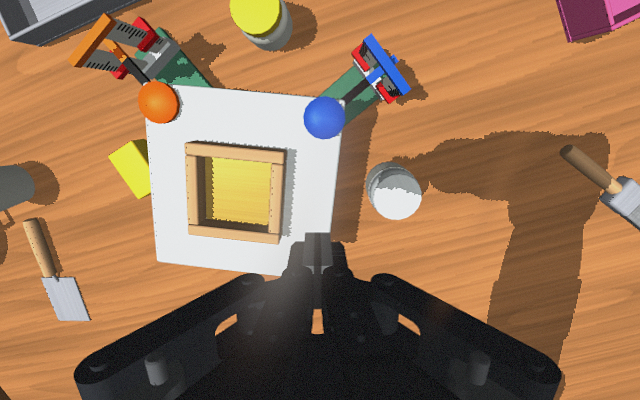

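The wrist view shows both pads, orange at (158,102) and blue at (324,117), and the red riders at (142,35), (120,72), (362,58) and (390,90). Joint 6 is at its limit, so I turn back.

Emit:
{"op": "servo_tool", "data": {"increments": [{"offset": [0,0,0],"yaw": -7},{"offset": [0,0,0],"yaw": -14},{"offset": [0,0,0],"yaw": -21},{"offset": [0,0,0],"yaw": -28},{"offset": [0,0,0],"yaw": -35},{"offset": [0,0,0],"yaw": -42},{"offset": [0,0,0],"yaw": -42},{"offset": [0,0,0],"yaw": -42}]}}

```text
clock: 2.55
tcp_pos: [0.526, -0.061, 0.2413]
orientation: [0.135, 0.699, 0.169, -0.682]
wrist_force: [-0.2, -0.1, 0.6]
finger_gap: -0.0003
```

```bash
python3 - <<'E'
from h import *
s=env.get_state();print(s['joint_pos'],s['qvel'],s['tcp_pos']);print(tool().round(3)) 
snap('wrist','w2')
v=V('w2');h=cv2.cvtColor(v.p,cv2.COLOR_RGB2HSV)
for n,lo,hi in (('orange',(6,180,120),(14,255,255)),('blue',(105,150,90),(125,255,255)),('red',(0,170,90),(4,255,255)),('red2',(174,150,90),(180,255,255))):
    m=cv2.inRange(h,lo,hi); k,l,st,ce=cv2.connectedComponentsWithStats(m)
    for i in range(1,k):
        if st[i][4]>20 and st[i][1]<250 and st[i][4]<5000:
            ys,xs=np.where(l==i); P=v.depth(np.c_[xs,ys]); 
            print(n,ce[i].round(1),st[i],'med',np.median(P,0).round(4),'min',np.percentile(P[:,2],5).round(4),'zmax',np.percentile(P[:,2],[75,90,97]).round(4),'z.109',v.plane(ce[i],.109)[0].round(4))
E
```

```text
[-0.29743453  0.21926123 -0.05574917  1.2984489   0.0529324   2.41043136] [ 0.00355248  0.00317296  0.00339028  0.00047329  0.00092073 -0.00305667] [ 0.52604852 -0.06096204  0.24131642]
[[ 0.013  0.42  -0.907]
 [ 0.051 -0.906 -0.419]
 [-0.999 -0.041 -0.033]]
orange [250.   14.3] [227   0  44  30 840] med [0.6421 0.062  0.1094] min 0.1059 zmax [0.1106 0.1114 0.1123] z.109 [0.6434 0.0649 0.109 ]
blue [628.   73.5] [612  49  28  44 274] med [ 0.8008 -0.3506  0.0078] min 0.0016 zmax [0.0144 0.02   0.0246] z.109 [ 0.7466 -0.2681  0.109 ]
blue [442.3 144.9] [419 115  37  62 790] med [ 0.6134 -0.1422  0.1256] min 0.0961 zmax [0.1263 0.1267 0.1272] z.109 [ 0.6155 -0.1462  0.109 ]
blue [367.7 140.4] [ 348  121   40   40 1284] med [ 0.5887 -0.0794  0.1101] min 0.1065 zmax [0.1114 0.1121 0.1129] z.109 [ 0.5887 -0.0797  0.109 ]
red [421.1 124.8] [418 120   8  10  23] med [ 0.6284 -0.1312  0.0653] min 0.0601 zmax [0.066  0.0666 0.0671] z.109 [ 0.6231 -0.1185  0.109 ]
red [416.2 159.2] [413 153   8  13  28] med [ 0.5929 -0.1458  0.065 ] min 0.0593 zmax [0.0655 0.0661 0.3861] z.109 [ 0.5927 -0.1305  0.109 ]
red2 [425.6 118.5] [418 111  25  21 131] med [ 0.6363 -0.1315  0.0652] min 0.0594 zmax [0.0657 0.0661 0.0665] z.109 [ 0.63   -0.1194  0.109 ]
red2 [417.8 161.7] [413 152  12  18  78] med [ 0.5907 -0.1478  0.065 ] min 0.0617 zmax [0.0656 0.066  0.0663] z.109 [ 0.5913 -0.1331  0.109 ]
```

View pics/w2.png

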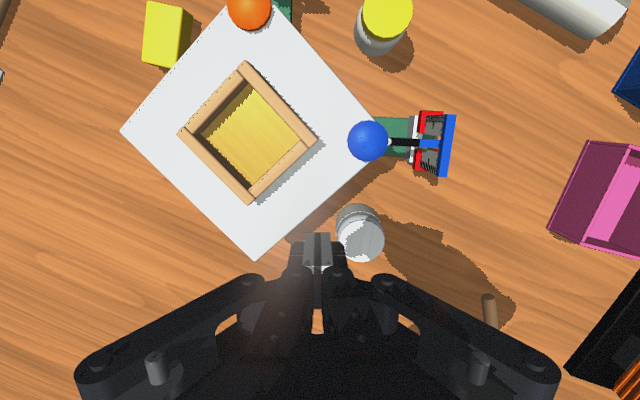

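Blue rider tops are at z≈0.0655, so the mark is at about 0.0605, 34.5 mm below rest. The blue pad is at (0.589,-0.080). Next I move to look at the orange side.

```bash
python3 - <<'E'
from h import *
print(off([.60,.06,.24]))
E
```

```text
[  0.85  -7.85 -11.77]
```

Emit:
{"op": "servo_tool", "data": {"increments": [{"offset": [0.1,-1.5,-2],"yaw": 0},{"offset": [0.3,-3,-5],"yaw": 0},{"offset": [0.6,-5.5,-8],"yaw": 0},{"offset": [0.8,-7,-10.5],"yaw": 0},{"offset": [0.8,-7.9,-11.8],"yaw": 0},{"offset": [0.8,-7.9,-11.8],"yaw": 0},{"offset": [0.8,-7.9,-11.8],"yaw": 0},{"offset": [0.8,-7.9,-11.8],"yaw": 0}]}}

```text
clock: 3.4
tcp_pos: [0.5994, 0.0599, 0.2406]
orientation: [0.136, 0.698, 0.169, -0.682]
wrist_force: [-0.3, -0.3, 0.2]
finger_gap: -0.0
```

```bash
cat > meas.py <<'E'
from h import *
import sys
def meas(tag):
    s=env.get_state();print(s['clock'],s['joint_pos'].round(3),np.abs(s['qvel']).max(),s['tcp_pos'],s['wrist_force'].round(2));print(tool().round(3)) 
    snap('wrist',tag)
    v=V(tag);h=cv2.cvtColor(v.p,cv2.COLOR_RGB2HSV)
    for n,m in (('orange',cv2.inRange(h,(6,180,120),(14,255,255))),('blue',cv2.inRange(h,(105,150,90),(125,255,255))),('red',cv2.inRange(h,(0,150,90),(4,255,255))|cv2.inRange(h,(174,150,90),(180,255,255)))):
        k,l,st,ce=cv2.connectedComponentsWithStats(m)
        for i in range(1,k):
            if st[i][4]>20 and st[i][1]<250 and st[i][4]<5000:
                ys,xs=np.where(l==i); P=v.depth(np.c_[xs,ys]); 
                print(n,ce[i].round(1),st[i],'med',np.median(P,0).round(4),'z%',np.percentile(P[:,2],[5,25,75,90,97]).round(4),'z.109',v.plane(ce[i],.109)[0].round(4))
meas(sys.argv[1])
E
python3 meas.py w3
```

```text
3.4 [-0.06   0.353  0.123  1.332  0.052  2.647] 0.006694168419402805 [0.59938391 0.05991654 0.24063366] [-0.31 -0.35  0.23]
[[ 0.013  0.422 -0.907]
 [ 0.051 -0.906 -0.421]
 [-0.999 -0.041 -0.033]]
orange [363.5  63.4] [351  63  22   3  35] med [0.7185 0.0761 0.1245] z% [0.1206 0.1226 0.126  0.1263 0.1269] z.109 [0.7215 0.0764 0.109 ]
orange [338.3  72.3] [335  66   8  13  82] med [0.7071 0.094  0.0965] z% [0.0951 0.096  0.097  0.0974 0.0976] z.109 [0.7052 0.0937 0.109 ]
orange [339.9 132.9] [316 119  39  38 610] med [0.6581 0.0664 0.1095] z% [0.1069 0.1083 0.1107 0.1117 0.1125] z.109 [0.6571 0.0685 0.109 ]
blue [436.3 252. ] [418 235  37  35 970] med [ 0.5905 -0.0768  0.1103] z% [0.1065 0.1087 0.1117 0.1124 0.1131] z.109 [ 0.59   -0.0779  0.109 ]
blue [505.7 260.3] [481 238  40  52 697] med [ 0.6148 -0.1412  0.1253] z% [0.096  0.1195 0.1262 0.1266 0.1271] z.109 [ 0.6137 -0.15    0.109 ]
red [316.5  72. ] [307  62  23  15 162] med [0.7017 0.1154 0.0717] z% [0.0705 0.0712 0.0722 0.0726 0.0731] z.109 [0.6971 0.1118 0.109 ]
red [358.9  74. ] [347  66  24  13 159] med [0.7176 0.0745 0.0716] z% [0.0702 0.0712 0.0722 0.0726 0.0732] z.109 [0.7117 0.076  0.109 ]
red [485.8 220.8] [476 215  23  18 186] med [ 0.6413 -0.1337  0.0653] z% [0.0641 0.0648 0.0659 0.0663 0.0666] z.109 [ 0.6421 -0.1053  0.109 ]
```

View pics/w3.png

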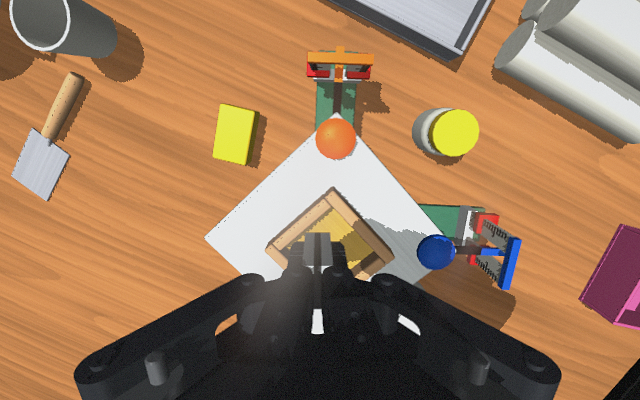

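Orange rider tops are at 0.0718, so the mark is at about 0.0668, 28.2 mm below rest. That means pressing the pad about 16.2 mm (pad top to z≈0.097, about 8.6 N). Next I go above the pad.

```bash
python3 - <<'E'
from h import *
print(off([.6575,.0675,.125]), off([.6575,.0675,.1]))
E
```

```text
[11.67  2.23 -5.2 ] [14.17  2.33 -5.12]
```

Emit:
{"op": "servo_tool", "data": {"increments": [{"offset": [1.5,0.8,-2],"yaw": 0},{"offset": [4,1.8,-4.2],"yaw": 0},{"offset": [7,2.2,-5.2],"yaw": 0},{"offset": [9.5,2.2,-5.2],"yaw": 0},{"offset": [11.2,2.2,-5.2],"yaw": 0},{"offset": [11.7,2.2,-5.2],"yaw": 0},{"offset": [11.7,2.2,-5.2],"yaw": 0},{"offset": [11.7,2.2,-5.2],"yaw": 0}]}}

```text
clock: 4.25
tcp_pos: [0.6584, 0.0685, 0.126]
orientation: [0.136, 0.699, 0.17, -0.681]
wrist_force: [0.0, 0.7, 0.9]
finger_gap: 0.0001
```

```bash
python3 meas.py w4; python3 - <<'E'
from h import *
print(off([.6575,.0675,.103]))
E
```

```text
4.25 [-0.041  0.511  0.084  1.13   0.052  2.664] 0.010906581886817555 [0.65838529 0.06846254 0.12595671] [0.02 0.71 0.88]
[[ 0.015  0.423 -0.906]
 [ 0.051 -0.905 -0.422]
 [-0.999 -0.04  -0.035]]
orange [348.9 125.3] [331 123  35   4  40] med [0.7246 0.082  0.1256] z% [0.0004 0.1252 0.1261 0.1266 0.1276] z.109 [0.7249 0.0807 0.109 ]
orange [314.6 145.6] [308 140  14  17 142] med [0.7054 0.0932 0.0966] z% [0.0955 0.0962 0.0971 0.0974 0.0983] z.109 [0.7066 0.0932 0.109 ]
orange [325.9 225.8] [308 213  33  29 421] med [0.6658 0.0669 0.1084] z% [0.1062 0.1073 0.1095 0.1103 0.1109] z.109 [0.6657 0.0666 0.109 ]
orange [284.1 227.5] [281 222   9  14  22] med [0.653  0.0892 0.1067] z% [0.1059 0.1063 0.1071 0.1073 0.1078] z.109 [0.6535 0.0892 0.109 ]
red [287.  112.9] [270 103  35  20 646] med [0.7149 0.1197 0.0717] z% [0.0707 0.0713 0.0722 0.0726 0.0733] z.109 [0.7164 0.1146 0.109 ]
red [348.3 115.5] [331 106  36  20 646] med [0.731  0.0812 0.0717] z% [0.0704 0.0712 0.0722 0.0726 0.073 ] z.109 [0.7295 0.0833 0.109 ]
[2.32 0.14 0.23]
```

View pics/w4.png

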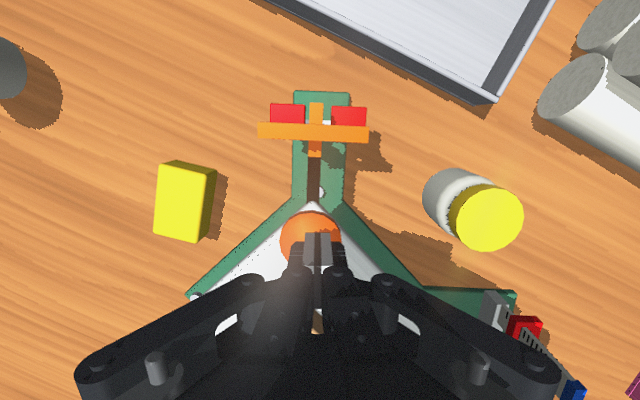

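The wrist view shows the fingertip over the orange pad. The pointer at (316,110) lies between the red halves at (287,113) and (348,115). I press partway first.

Emit:
{"op": "servo_tool", "data": {"increments": [{"offset": [0.5,0.1,0.1],"yaw": 0},{"offset": [0.9,0.1,0.1],"yaw": 0},{"offset": [1.2,0.1,0.2],"yaw": 0},{"offset": [1.5,0.1,0.2],"yaw": 0},{"offset": [1.8,0.1,0.2],"yaw": 0},{"offset": [2.0,0.1,0.2],"yaw": 0},{"offset": [2.2,0.1,0.2],"yaw": 0},{"offset": [2.2,0.1,0.2],"yaw": 0}]}}

```text
clock: 5.1
tcp_pos: [0.6572, 0.0684, 0.1028]
orientation: [0.137, 0.699, 0.17, -0.681]
wrist_force: [0.4, -0.3, 5.1]
finger_gap: 0.0004
```

```bash
python3 meas.py w5
```

```text
5.1 [-0.042  0.524  0.046  1.08   0.052  2.663] 0.006415257879073873 [0.65722364 0.06838543 0.10280322] [ 0.43 -0.3   5.06]
[[ 0.014  0.423 -0.906]
 [ 0.052 -0.905 -0.422]
 [-0.999 -0.041 -0.035]]
orange [351.6 123.9] [332 123  39   3  41] med [0.7243 0.0825 0.1259] z% [0.1245 0.1255 0.1262 0.1266 0.127 ] z.109 [0.7246 0.0814 0.109 ]
orange [373.3 140.5] [364 131  14  14  26] med [7.212e-01 5.060e-02 1.000e-04] z% [-0.0015 -0.0004  0.0011  0.1252  0.1263] z.109 [0.7221 0.0685 0.109 ]
orange [314.2 149. ] [308 141  14  17 204] med [0.7033 0.0925 0.0835] z% [0.0825 0.083  0.084  0.0844 0.0849] z.109 [0.7062 0.0925 0.109 ]
orange [284.8 232.1] [276 219  22  32  91] med [0.6556 0.0883 0.0978] z% [0.096  0.097  0.0983 0.099  0.0996] z.109 [0.6601 0.0882 0.109 ]
orange [322.3 227.5] [299 218  43  25 411] med [0.6672 0.0705 0.0982] z% [0.096  0.0972 0.0993 0.1    0.1007] z.109 [0.6711 0.0715 0.109 ]
red [282.3 109.8] [263  99  40  23 823] med [0.7151 0.1197 0.0717] z% [0.0706 0.0713 0.0722 0.0726 0.073 ] z.109 [0.7165 0.1139 0.109 ]
red [351.6 112.9] [332 102  41  23 820] med [0.731  0.0814 0.0718] z% [0.0706 0.0713 0.0723 0.0727 0.0732] z.109 [0.7291 0.0837 0.109 ]
```

View pics/w5.png

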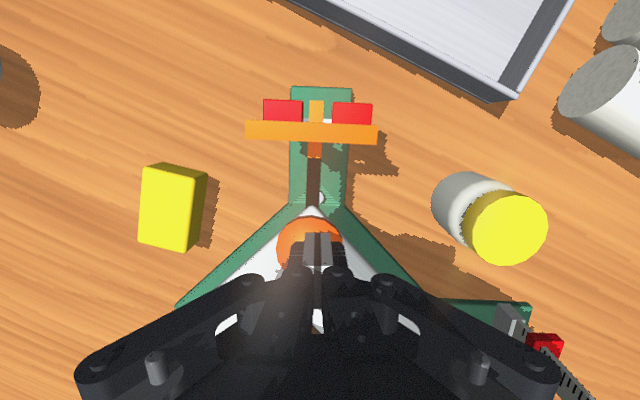

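Emit:
{"op": "servo_tool", "data": {"increments": [{"offset": [0.1,0,0],"yaw": 0},{"offset": [0.25,0,0],"yaw": 0},{"offset": [0.4,0,0],"yaw": 0},{"offset": [0.5,0,0],"yaw": 0},{"offset": [0.5,0,0],"yaw": 0},{"offset": [0.5,0,0],"yaw": 0},{"offset": [0.5,0,0],"yaw": 0},{"offset": [0.5,0,0],"yaw": 0}]}}

```text
clock: 5.95
tcp_pos: [0.6574, 0.0685, 0.0984]
orientation: [0.137, 0.699, 0.17, -0.681]
wrist_force: [1.1, 0.4, 6.8]
finger_gap: -0.0
```

```bash
python3 meas.py w6; python3 - <<'E'
from h import *
for t,c in(('w4',(316,111)),('w5',(316,109)),('w6',(316,108))):
    v=V(t); xs,ys=np.meshgrid(range(c[0]-2,c[0]+3),range(c[1]-5,c[1]+6)); P=v.depth(np.c_[xs.ravel(),ys.ravel()]); print(t,np.median(P,0).round(4),np.percentile(P[:,2],[10,50,90]).round(4))
E
```

```text
5.95 [-0.041  0.527  0.039  1.071  0.052  2.664] 0.001794055196492115 [0.6574089  0.0685098  0.09844038] [1.11 0.4  6.78]
[[ 0.015  0.423 -0.906]
 [ 0.051 -0.905 -0.422]
 [-0.999 -0.04  -0.035]]
orange [353.9 124.6] [334 124  39   3  41] med [0.7243 0.0821 0.1258] z% [0.1247 0.1253 0.1262 0.1266 0.1268] z.109 [0.7248 0.0808 0.109 ]
orange [314.4 150.5] [308 143  14  16 198] med [0.7026 0.0922 0.0776] z% [0.0765 0.0772 0.0782 0.0785 0.079 ] z.109 [0.7063 0.0922 0.109 ]
orange [313.2 228.5] [276 218  66  40 544] med [0.6664 0.0739 0.0937] z% [0.0916 0.0926 0.0947 0.0955 0.0964] z.109 [0.6703 0.0762 0.109 ]
red [281.  110.1] [261  99  41  23 881] med [0.715  0.1198 0.0717] z% [0.0707 0.0712 0.0721 0.0726 0.073 ] z.109 [0.7165 0.1139 0.109 ]
red [352.1 113.2] [332 102  42  23 871] med [0.731  0.0816 0.0717] z% [0.0705 0.0713 0.0722 0.0726 0.0731] z.109 [0.729  0.0838 0.109 ]
w4 [0.7242 0.1011 0.0963] [0.0955 0.0963 0.0973]
w5 [0.7239 0.1011 0.0817] [0.081  0.0817 0.0824]
w6 [0.7247 0.1015 0.0748] [0.074  0.0748 0.0757]
```

View pics/w6.png

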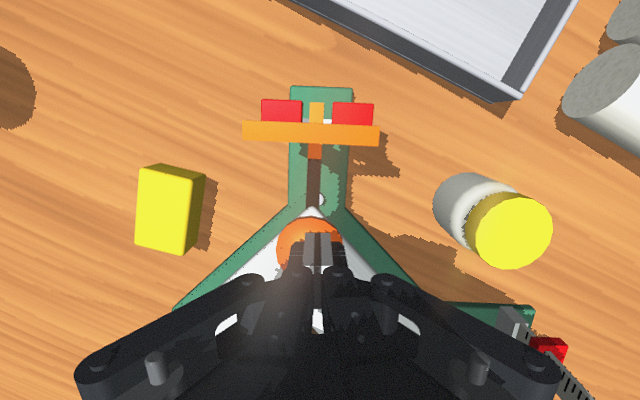

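Force (12.8 mm press) and camera both put the tip at about 0.0727, with the mark at 0.0668. It needs about 3 mm more at the pad, then a hold.

Emit:
{"op": "servo_tool", "data": {"increments": [{"offset": [0.1,0,0],"yaw": 0},{"offset": [0.2,0,0],"yaw": 0},{"offset": [0.3,0,0],"yaw": 0},{"offset": [0.3,0,0],"yaw": 0},{"offset": [0.3,0,0],"yaw": 0},{"offset": [0.3,0,0],"yaw": 0},{"offset": [0.3,0,0],"yaw": 0},{"offset": [0.3,0,0],"yaw": 0}]}}

```text
clock: 6.8
tcp_pos: [0.6574, 0.0686, 0.0957]
orientation: [0.137, 0.699, 0.17, -0.681]
wrist_force: [-0.1, -0.8, 8.4]
finger_gap: 0.0001
```

```bash
python3 meas.py w7; python3 - <<'E'
from h import *
for t,c in(('w6',(316,108)),('w7',(316,108))):
    v=V(t); xs,ys=np.meshgrid(range(c[0]-2,c[0]+3),range(c[1]-5,c[1]+6)); P=v.depth(np.c_[xs.ravel(),ys.ravel()]); print(t,np.median(P,0).round(4),np.percentile(P[:,2],[10,50,90]).round(4))
snap('scene','s7'); v=V('s7'); c=cv2.cvtColor(v.p,cv2.COLOR_RGB2BGR)[200:260,320:400]; cv2.imwrite('pics/s7z.png',cv2.resize(c,None,fx=8,fy=8,interpolation=cv2.INTER_CUBIC))
E
```

```text
6.8 [-0.041  0.528  0.035  1.065  0.052  2.664] 0.0023436770285014106 [0.65744236 0.06861341 0.09571522] [-0.1  -0.77  8.42]
[[ 0.015  0.423 -0.906]
 [ 0.051 -0.905 -0.422]
 [-0.999 -0.04  -0.035]]
orange [356. 125.] [346 125  21   1  21] med [0.7247 0.0817 0.1257] z% [0.1237 0.1253 0.126  0.1261 0.1268] z.109 [0.7251 0.0801 0.109 ]
orange [314.4 151. ] [308 143  14  17 192] med [0.7024 0.0921 0.074 ] z% [0.0726 0.0735 0.0745 0.0749 0.0755] z.109 [0.7065 0.0922 0.109 ]
orange [314.6 228.5] [276 218  66  35 500] med [0.6665 0.0733 0.0909] z% [0.0887 0.0899 0.0919 0.0927 0.0935] z.109 [0.6718 0.076  0.109 ]
red [280.4 110.1] [260  99  42  23 912] med [0.7151 0.1197 0.0717] z% [0.0705 0.0713 0.0722 0.0726 0.0731] z.109 [0.7166 0.1138 0.109 ]
red [352.6 113.3] [332 102  43  24 905] med [0.7309 0.0815 0.0718] z% [0.0706 0.0713 0.0723 0.0726 0.0731] z.109 [0.729  0.0838 0.109 ]
w6 [0.7247 0.1015 0.0748] [0.074  0.0748 0.0757]
w7 [0.7248 0.1017 0.0706] [0.0694 0.0706 0.0716]
```

View pics/s7z.png

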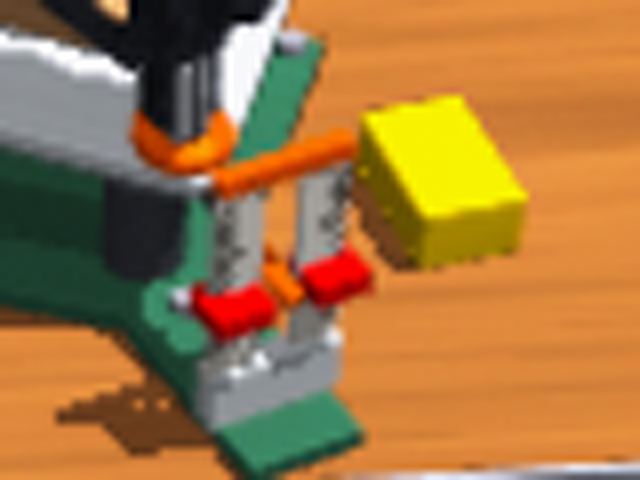

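The scene view shows the orange pointer end level between the riders. The tip is at about 0.068 against a mark of 0.067, so I hold for 0.8 s with a slight trim.

Emit:
{"op": "servo_tool", "data": {"increments": [{"offset": [0.05,0,0],"yaw": 0},{"offset": [0.05,0,0],"yaw": 0},{"offset": [0.05,0,0],"yaw": 0},{"offset": [0.05,0,0],"yaw": 0},{"offset": [0.05,0,0],"yaw": 0},{"offset": [0.05,0,0],"yaw": 0},{"offset": [0.05,0,0],"yaw": 0},{"offset": [0.05,0,0],"yaw": 0}]}}

```text
clock: 7.7
tcp_pos: [0.6575, 0.0686, 0.0953]
orientation: [0.137, 0.699, 0.17, -0.681]
wrist_force: [-1.1, -0.6, 8.0]
finger_gap: -0.0002
```

Emit:
{"op": "servo_tool", "data": {"increments": [{"offset": [-0.3,0,0],"yaw": 0},{"offset": [-0.7,0,0],"yaw": 0},{"offset": [-1.1,0,0],"yaw": 0},{"offset": [-1.5,0,0],"yaw": 0},{"offset": [-2.0,0,0],"yaw": 0},{"offset": [-3,0,0],"yaw": 0},{"offset": [-4.5,0,0],"yaw": 0},{"offset": [-6,0,0],"yaw": 0}]}}

```text
clock: 8.5
tcp_pos: [0.6553, 0.0658, 0.1541]
orientation: [0.136, 0.698, 0.17, -0.682]
wrist_force: [-0.8, -0.1, 0.2]
finger_gap: -0.0
```

```bash
python3 meas.py w8; python3 - <<'E'
from h import *
print(off([.5895,-.079,.155]),off([.5895,-.079,.125]))
E
```

```text
8.5 [-0.046  0.494  0.125  1.194  0.052  2.659] 0.3256198528711534 [0.65527144 0.06575069 0.15405701] [-0.84 -0.08  0.18]
[[ 0.011  0.423 -0.906]
 [ 0.052 -0.905 -0.422]
 [-0.999 -0.042 -0.032]]
orange [291.  115.4] [276 115  31   2  31] med [0.7126 0.111  0.1255] z% [0.1244 0.1251 0.126  0.1268 0.1447] z.109 [0.7117 0.1128 0.109 ]
orange [345.3 117.9] [330 117  31   3  42] med [0.7245 0.0814 0.1255] z% [0.1244 0.1253 0.1261 0.1265 0.127 ] z.109 [0.7252 0.0802 0.109 ]
orange [347.1 130.8] [329 124  32   9  47] med [0.7179 0.0746 0.0716] z% [-0.0005  0.071   0.0723  0.1257  0.1265] z.109 [0.7184 0.0755 0.109 ]
orange [294.9 129.1] [281 128  25   3  32] med [0.7029 0.1094 0.0724] z% [0.0707 0.0716 0.125  0.126  0.1267] z.109 [0.7048 0.1069 0.109 ]
orange [315.2 135.5] [310 130  12  16 131] med [0.7058 0.0933 0.0964] z% [0.0955 0.0961 0.0968 0.0972 0.0978] z.109 [0.7067 0.0931 0.109 ]
orange [319.2 212.9] [285 195  53  43 905] med [0.66   0.0656 0.1093] z% [0.1065 0.1076 0.1108 0.1119 0.1126] z.109 [0.6593 0.0679 0.109 ]
red [290.8 107.3] [276 100  31  16 455] med [0.7155 0.12   0.0718] z% [0.0705 0.0712 0.0722 0.0726 0.0732] z.109 [0.7163 0.115  0.109 ]
red [344.8 109.6] [330 102  31  16 453] med [0.7314 0.0816 0.0718] z% [0.0705 0.0712 0.0722 0.0727 0.0732] z.109 [0.7297 0.0828 0.109 ]
red [289.9 130.3] [276 129  30   3  38] med [0.6996 0.1125 0.0712] z% [0.0703 0.0706 0.0717 0.0724 0.0732] z.109 [0.7027 0.1096 0.109 ]
red [343.3 132.8] [329 132  29   3  33] med [0.7151 0.0749 0.0715] z% [0.0702 0.0711 0.072  0.0724 0.0726] z.109 [0.7162 0.0772 0.109 ]
[-0.62 10.25 12.21] [ 2.37 10.37 12.31]
```

View pics/w8.png

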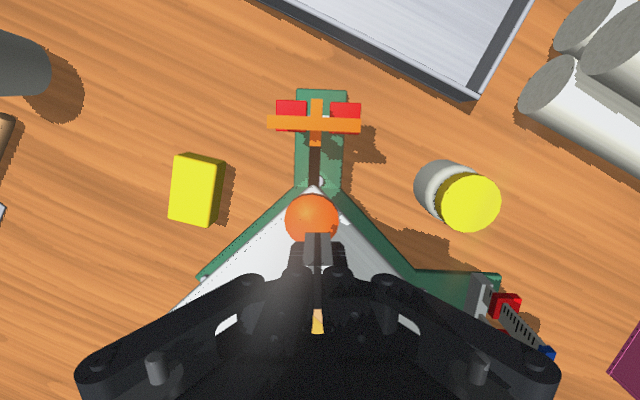

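The orange pointer is back at its rest height (0.0964, same as before). Next, the blue pad.

Emit:
{"op": "servo_tool", "data": {"increments": [{"offset": [-0.6,1.5,1.8],"yaw": 0},{"offset": [-0.6,4,4.8],"yaw": 0},{"offset": [-0.6,6.5,7.8],"yaw": 0},{"offset": [-0.6,9,10.6],"yaw": 0},{"offset": [-0.6,10.3,12.2],"yaw": 0},{"offset": [0.5,10.3,12.3],"yaw": 0},{"offset": [1.5,10.3,12.3],"yaw": 0},{"offset": [1.5,10.3,12.3],"yaw": 0}]}}

```text
clock: 9.35
tcp_pos: [0.5873, -0.0774, 0.1283]
orientation: [0.136, 0.697, 0.171, -0.683]
wrist_force: [0.1, 0.3, -0.9]
finger_gap: -0.0
```

```bash
python3 meas.py w9; python3 - <<'E'
from h import *
print(off([.5895,-.079,.105]))
E
```

```text
9.35 [-0.294  0.395 -0.094  1.088  0.053  2.41 ] 0.03135955425515142 [ 0.58726574 -0.07741215  0.12826206] [ 0.06  0.28 -0.89]
[[ 0.009  0.424 -0.906]
 [ 0.053 -0.905 -0.423]
 [-0.999 -0.044 -0.031]]
orange [127.4  30.8] [  93    0   68   65 2939] med [0.647  0.0644 0.1097] z% [0.1064 0.1082 0.111  0.1119 0.1126] z.109 [0.6483 0.0668 0.109 ]
blue [438.6 242.1] [ 403  201   57   95 1917] med [ 0.6155 -0.1404  0.1256] z% [0.0961 0.1205 0.1262 0.1266 0.127 ] z.109 [ 0.6146 -0.1472  0.109 ]
blue [335.5 223.2] [ 307  202   48   49 1163] med [ 0.5985 -0.084   0.1101] z% [0.1066 0.1086 0.1113 0.1121 0.1126] z.109 [ 0.5979 -0.0841  0.109 ]
red [419.2 183.7] [404 172  37  33 592] med [ 0.6413 -0.1331  0.0651] z% [0.0609 0.0645 0.0655 0.0659 0.0664] z.109 [ 0.6416 -0.1174  0.109 ]
red [403.1 245.9] [399 237  10  18 142] med [ 0.5894 -0.1487  0.0652] z% [0.064  0.0648 0.0657 0.0661 0.0665] z.109 [ 0.6028 -0.1287  0.109 ]
[ 2.4   0.33 -0.01]
```

View pics/w9.png

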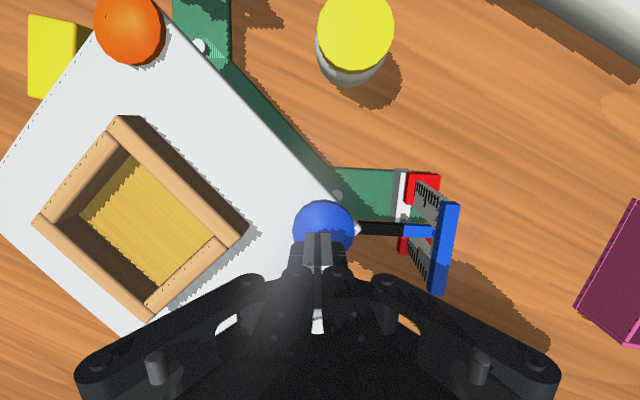

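The fingertip is over the blue pad at (324,230). The blue pointer inside the scale is at (418,230) and the riders at (419,184) and (403,246). I press partway.

Emit:
{"op": "servo_tool", "data": {"increments": [{"offset": [0.5,0.3,0],"yaw": 0},{"offset": [1,0.3,0],"yaw": 0},{"offset": [1.3,0.3,0],"yaw": 0},{"offset": [1.7,0.3,0],"yaw": 0},{"offset": [2.1,0.3,0],"yaw": 0},{"offset": [2.5,0.3,0],"yaw": 0},{"offset": [2.8,0.3,0],"yaw": 0},{"offset": [2.8,0.3,0],"yaw": 0}]}}

```text
clock: 10.2
tcp_pos: [0.5906, -0.0807, 0.1028]
orientation: [0.137, 0.699, 0.169, -0.681]
wrist_force: [1.2, -4.3, 4.4]
finger_gap: 0.0002
```

```bash
python3 meas.py w10; cat > tip.py <<'E'
from h import *
import sys
c0=np.array([.548,.025]); d=np.array([.5895,-.079])-c0; d/=np.linalg.norm(d)
for t in sys.argv[1:]:
    v=V(t); h=cv2.cvtColor(v.p,cv2.COLOR_RGB2HSV); ys,xs=np.where(cv2.inRange(h,(100,120,50),(128,255,255))>0)
    P=v.depth(np.c_[xs,ys]); q=P[:,:2]-c0; r=q@d; l=q@[-d[1],d[0]]
    k=(abs(l)<.012)&(r>.150)&(r<.205)&(P[:,2]<.112)&(P[:,2]>.04); P=P[k];r=r[k]
    print(t,k.sum(),'r',np.median(r).round(4),'l',np.median(l[k]).round(4),'z',np.median(P[:,2]).round(4),np.percentile(P[:,2],[10,90]).round(4))
    a=np.median(r); print('  drop at tip est', (0.0965-np.median(P[:,2]))*.2/a)
E
python3 tip.py w9 w10
```

```text
10.2 [-0.297  0.416 -0.128  1.028  0.052  2.408] 0.008349788303936016 [ 0.59063662 -0.08071737  0.1028231 ] [ 1.17 -4.25  4.4 ]
[[ 0.014  0.423 -0.906]
 [ 0.05  -0.905 -0.422]
 [-0.999 -0.039 -0.034]]
orange [85.9 28.7] [  42    0   83   60 3296] med [0.6447 0.0609 0.1095] z% [0.1055 0.1078 0.1111 0.112  0.1128] z.109 [0.6454 0.064  0.109 ]
blue [331. 229.] [309 214  40  43 689] med [ 0.6026 -0.0837  0.0998] z% [0.097  0.0984 0.101  0.1019 0.1027] z.109 [ 0.6057 -0.0821  0.109 ]
blue [455.8 259.8] [ 442  218   32   90 1515] med [ 0.6238 -0.1386  0.1258] z% [0.1206 0.1252 0.1263 0.1267 0.1271] z.109 [ 0.6189 -0.1499  0.109 ]
blue [416.9 240.2] [400 232  39  16 469] med [ 0.6133 -0.1381  0.0832] z% [0.0805 0.0826 0.0839 0.0844 0.0849] z.109 [ 0.6197 -0.1254  0.109 ]
red [423.2 194.5] [405 181  43  37 783] med [ 0.6411 -0.133   0.065 ] z% [0.0606 0.0644 0.0655 0.066  0.0665] z.109 [ 0.6426 -0.1157  0.109 ]
red [405.6 260.4] [400 248  12  25 213] med [ 0.5916 -0.1476  0.0652] z% [0.0643 0.0648 0.0657 0.0661 0.0664] z.109 [ 0.6069 -0.126   0.109 ]
red [431.7 252.6] [424 248  14  15 106] med [ 0.6051 -0.1614  0.0653] z% [0.0645 0.065  0.0658 0.0661 0.0663] z.109 [ 0.6169 -0.1361  0.109 ]
w9 429 r 0.1754 l 0.0001 z 0.0965 [0.095  0.0973]
  drop at tip est 1.3372980982305409e-05
w10 507 r 0.1757 l -0.0001 z 0.0832 [0.0816 0.0843]
  drop at tip est 0.015139912123172564
```

View pics/w10.png

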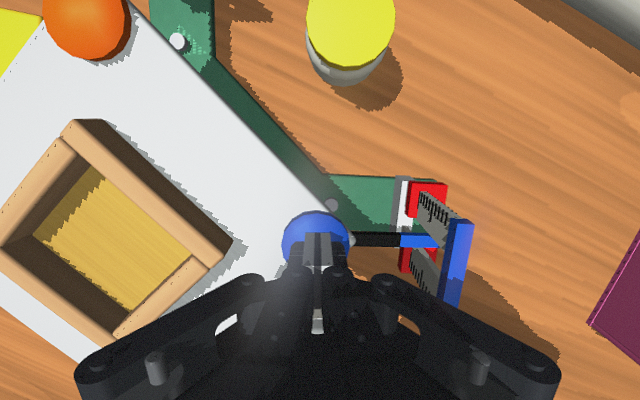

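Emit:
{"op": "servo_tool", "data": {"increments": [{"offset": [0.2,0.1,0],"yaw": 0},{"offset": [0.4,0.1,0],"yaw": 0},{"offset": [0.6,0.1,0],"yaw": 0},{"offset": [0.7,0.1,0],"yaw": 0},{"offset": [0.8,0.1,0],"yaw": 0},{"offset": [0.8,0.1,0],"yaw": 0},{"offset": [0.8,0.1,0],"yaw": 0},{"offset": [0.8,0.1,0],"yaw": 0}]}}

```text
clock: 11.05
tcp_pos: [0.5912, -0.0808, 0.0957]
orientation: [0.137, 0.699, 0.169, -0.681]
wrist_force: [-0.5, -2.9, 8.5]
finger_gap: 0.0002
```

```bash
python3 meas.py w11|grep -v orange; python3 tip.py w11
```

```text
11.05 [-0.297  0.422 -0.137  1.012  0.053  2.408] 0.001567627650322598 [ 0.59115497 -0.0808417   0.09569225] [-0.47 -2.9   8.51]
[[ 0.015  0.423 -0.906]
 [ 0.051 -0.905 -0.422]
 [-0.999 -0.04  -0.035]]
blue [330.4 229.2] [308 215  41  40 635] med [ 0.603  -0.0834  0.0928] z% [0.0896 0.0912 0.0942 0.0952 0.0962] z.109 [ 0.6086 -0.0807  0.109 ]
blue [455.8 234.2] [451 224  12  30  68] med [ 0.636  -0.1305  0.12  ] z% [0.1188 0.1193 0.121  0.1216 0.1222] z.109 [ 0.6332 -0.1377  0.109 ]
blue [463.4 273.3] [ 450  231   30   80 1165] med [ 0.6214 -0.1408  0.126 ] z% [0.125  0.1256 0.1264 0.1267 0.127 ] z.109 [ 0.6165 -0.1529  0.109 ]
blue [414.3 239.1] [397 232  40  14 468] med [ 0.613  -0.1375  0.0732] z% [0.0706 0.0722 0.074  0.0747 0.0753] z.109 [ 0.622  -0.1205  0.109 ]
red [426. 198.] [407 184  45  38 845] med [ 0.6411 -0.1329  0.0649] z% [0.0601 0.0643 0.0655 0.066  0.0663] z.109 [ 0.6428 -0.1149  0.109 ]
red [408.3 262.8] [402 247  14  32 284] med [ 0.5937 -0.1467  0.0652] z% [0.0641 0.0648 0.0656 0.0661 0.0665] z.109 [ 0.6093 -0.1245  0.109 ]
red [433.3 254. ] [422 247  19  21 211] med [ 0.6072 -0.1589  0.0652] z% [0.0628 0.0645 0.0657 0.0661 0.0665] z.109 [ 0.6191 -0.1333  0.109 ]
w11 487 r 0.1751 l 0.0 z 0.0731 [0.0712 0.0747]
  drop at tip est 0.02668369776445759
```

The drop is 26.7 mm and 34.5 is needed, so I press about 4.5 mm more and hold.

Emit:
{"op": "servo_tool", "data": {"increments": [{"offset": [0.15,0.05,0],"yaw": 0},{"offset": [0.3,0.05,0],"yaw": 0},{"offset": [0.45,0.05,0],"yaw": 0},{"offset": [0.45,0.05,0],"yaw": 0},{"offset": [0.45,0.05,0],"yaw": 0},{"offset": [0.45,0.05,0],"yaw": 0},{"offset": [0.45,0.05,0],"yaw": 0},{"offset": [0.45,0.05,0],"yaw": 0}]}}

```text
clock: 11.9
tcp_pos: [0.5913, -0.0808, 0.0915]
orientation: [0.137, 0.699, 0.17, -0.681]
wrist_force: [-2.8, -2.5, 9.8]
finger_gap: 0.0002
```

```bash
python3 meas.py w12|grep -v orange; python3 tip.py w12;python3 - <<'E'
from h import *
snap('scene','s12'); v=V('s12'); c=cv2.cvtColor(v.p,cv2.COLOR_RGB2BGR)[180:250,240:320]; cv2.imwrite('pics/s12z.png',cv2.resize(c,None,fx=8,fy=8,interpolation=cv2.INTER_CUBIC))
E
```

```text
11.9 [-0.297  0.426 -0.142  1.003  0.053  2.407] 0.0018648272943838859 [ 0.59134899 -0.08079735  0.09150285] [-2.77 -2.55  9.83]
[[ 0.015  0.423 -0.906]
 [ 0.051 -0.905 -0.422]
 [-0.999 -0.04  -0.035]]
blue [329.8 229.2] [307 216  41  38 602] med [ 0.603  -0.0829  0.0886] z% [0.0854 0.0871 0.0901 0.0913 0.0922] z.109 [ 0.6101 -0.0796  0.109 ]
blue [412.7 238.1] [395 231  41  15 480] med [ 0.6128 -0.1373  0.0671] z% [0.0644 0.0659 0.0682 0.0689 0.0695] z.109 [ 0.6234 -0.1175  0.109 ]
blue [469.1 276.1] [ 454  236   33   78 1225] med [ 0.6228 -0.1401  0.126 ] z% [0.1251 0.1256 0.1264 0.1267 0.127 ] z.109 [ 0.6178 -0.1532  0.109 ]
red [428.3 200.1] [409 186  46  39 897] med [ 0.6412 -0.1329  0.065 ] z% [0.0598 0.0643 0.0655 0.066  0.0664] z.109 [ 0.643  -0.1144  0.109 ]
red [410.3 265.1] [404 246  13  37 312] med [ 0.5949 -0.1462  0.0653] z% [0.0611 0.0648 0.0657 0.066  0.0666] z.109 [ 0.6104 -0.1237  0.109 ]
red [434.3 255.4] [421 246  23  26 282] med [ 0.6079 -0.1583  0.0649] z% [0.0574 0.0627 0.0655 0.0659 0.0662] z.109 [ 0.62   -0.1316  0.109 ]
w12 504 r 0.1746 l -0.0 z 0.0671 [0.0649 0.069 ]
  drop at tip est 0.033697137991022814
```

View pics/s12z.png

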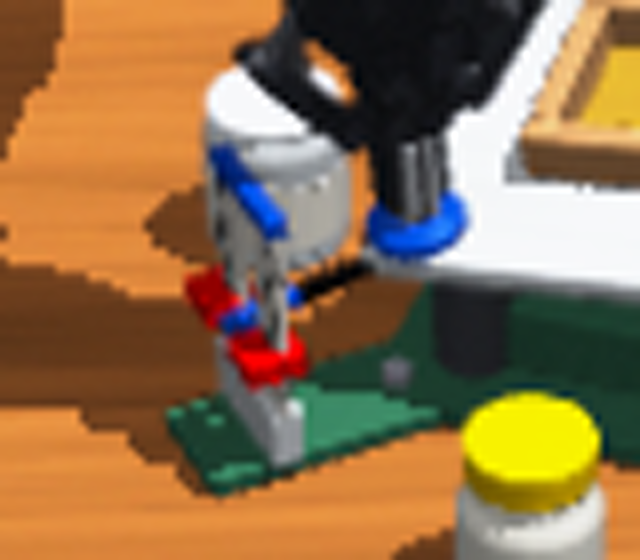

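The blue pointer end lies level between its two red halves: drop 33.7 mm against a mark at 34.5. I hold, then release.

Emit:
{"op": "servo_tool", "data": {"increments": [{"offset": [0,0,0],"yaw": 0},{"offset": [0,0,0],"yaw": 0},{"offset": [0,0,0],"yaw": 0},{"offset": [0,0,0],"yaw": 0},{"offset": [0,0,0],"yaw": 0},{"offset": [0,0,0],"yaw": 0},{"offset": [0,0,0],"yaw": 0},{"offset": [0,0,0],"yaw": 0}]}}

```text
clock: 12.8
tcp_pos: [0.5913, -0.0808, 0.0915]
orientation: [0.137, 0.699, 0.17, -0.681]
wrist_force: [-1.5, -2.5, 9.5]
finger_gap: -0.0001
```

Emit:
{"op": "servo_tool", "data": {"increments": [{"offset": [-0.3,0,0],"yaw": 0},{"offset": [-0.7,0,0],"yaw": 0},{"offset": [-1.1,0,0],"yaw": 0},{"offset": [-1.5,0,0],"yaw": 0},{"offset": [-2.0,0,0],"yaw": 0},{"offset": [-3,0,0],"yaw": 0},{"offset": [-5,0,0],"yaw": 0},{"offset": [-8,0,0],"yaw": 0}]}}

```text
clock: 13.6
tcp_pos: [0.5882, -0.0841, 0.1687]
orientation: [0.136, 0.697, 0.171, -0.683]
wrist_force: [-0.9, 0.6, 0.1]
finger_gap: -0.0
```

Emit:
{"op": "servo_tool", "data": {"increments": [{"offset": [-1,0,0],"yaw": 0},{"offset": [-2,0,0],"yaw": 0},{"offset": [-3,0,0],"yaw": 0},{"offset": [-3,0,0],"yaw": 0},{"offset": [-3,0,0],"yaw": 0},{"offset": [-3,0,0],"yaw": 0},{"offset": [-3,0,0],"yaw": 0},{"offset": [-3,0,0],"yaw": 0}]}}

```text
clock: 14.4
tcp_pos: [0.5891, -0.0862, 0.1992]
orientation: [0.136, 0.698, 0.17, -0.682]
wrist_force: [0.4, -0.8, -0.3]
finger_gap: 0.0002
```

```bash
python3 meas.py w13; python3 tip.py w13; python3 -c "
from h import *
snap('scene','s13')"
```

```text
14.4 [-0.307  0.362  0.036  1.249  0.053  2.397] 0.004072785326604321 [ 0.5891284  -0.08619565  0.19916138] [ 0.43 -0.8  -0.26]
[[ 0.012  0.423 -0.906]
 [ 0.052 -0.905 -0.422]
 [-0.999 -0.042 -0.033]]
orange [177.   51.6] [ 152   24   49   54 1610] med [0.6496 0.0663 0.1094] z% [0.1063 0.108  0.1106 0.1116 0.1123] z.109 [0.6504 0.0679 0.109 ]
blue [623.4 106.7] [596  62  44  69 857] med [ 0.8046 -0.3505  0.016 ] z% [0.0022 0.0063 0.0262 0.0353 0.0419] z.109 [ 0.7647 -0.27    0.109 ]
blue [631.2 128.3] [620 128  20   2  28] med [ 0.7827 -0.3505  0.0441] z% [0.031  0.0374 0.0478 0.0488 0.0504] z.109 [ 0.7542 -0.287   0.109 ]
blue [396.2 205.3] [373 174  37  68 937] med [ 0.6145 -0.1414  0.1257] z% [0.0961 0.1242 0.1263 0.1267 0.1271] z.109 [ 0.6138 -0.1458  0.109 ]
blue [325.8 198.7] [314 179  23  40 569] med [ 0.5933 -0.0887  0.1103] z% [0.1071 0.1088 0.1115 0.1122 0.1128] z.109 [ 0.5929 -0.0888  0.109 ]
blue [295.9 189.5] [293 182   9  18  28] med [ 0.5889 -0.0621  0.1068] z% [0.1062 0.1066 0.1074 0.108  0.1085] z.109 [ 0.5891 -0.0621  0.109 ]
red [389.  166.1] [378 158  27  24 319] med [ 0.6412 -0.1339  0.0651] z% [0.064  0.0646 0.0657 0.0662 0.0666] z.109 [ 0.641  -0.1239  0.109 ]
red [377.5 212.6] [374 204   9  18 122] med [ 0.5906 -0.1477  0.065 ] z% [0.0597 0.0642 0.0657 0.0663 0.0754] z.109 [ 0.601  -0.1345  0.109 ]
w13 220 r 0.1757 l -0.0 z 0.0966 [0.0955 0.0975]
  drop at tip est -0.0001649172244529248
```

View pics/s13.png

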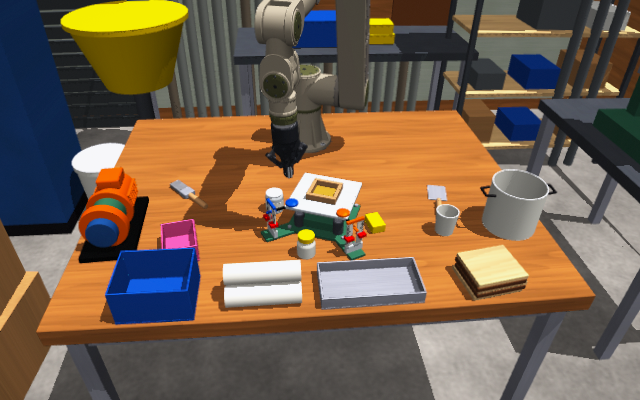

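The blue pointer is back at 0.0966 (rest 0.0965). The scene view shows the plate level, the gripper clear above it and the bystanders where they were, so I hand in.

```bash
python3 -c "
from h import *
print(env.hand_in())"
```

```text
the job is handed in; nothing more can be done
None
```

I pressed both pads in order with the shut fingertips, held each pointer at its rider, let the plate come back level, and handed in at about 14.5 s of the 51 s. The hand-in gave no verdict.

| | Mark below rest | Pointer drop at the hold | Vertical force | Hold |
|---|---|---|---|---|
| Orange | 28.2 mm | about 27–27.5 mm | about 8 N | over 0.8 s |
| Blue | 34.5 mm | 33.7 mm | about 9.8 N | over 0.8 s |

- **Plate:** after each release the pointer just pressed read its rest height again, to within 0.2 mm. The orange pointer was not re-measured after the blue press, but the orange pad read its rest height.
- **Riders and bystanders:** the orange rider heights were the same after its release, and the blue ones after the blue release. The bystanders look unmoved in the last scene picture, which I judged by eye. The gripper ended clear, about 9 cm above the pad.

**Checks that disagreed or went wrong:**
- **Arm height:** the TCP height implied about 2 mm more press than the camera and the force did on the orange pad. I went by the camera and force.
- **Wrist joint:** an early turn ran the last joint to its range limit. That left the tool tilted about 3 degrees for the whole job, and I pressed with it that way.
- **Side force:** the blue press also carried a side force of about 3–4 N.

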